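# Press a fresh cork facing onto a tamping stand with a ratchet clamp

### The arm

A 6-joint arm with a two-finger parallel gripper is mounted at the origin on the work surface. World frame = base frame: x ahead of the robot, y to its left, z up, the work surface at z = 0. Lengths are in m, angles in rad, forces in N, time in s.
With the tool pointing down it reaches from about 0.225 to 0.725 m from the base axis. Payload 3.1 kg.
Tool frame: the origin (TCP) lies between the finger pads; the fingertips stand 11 mm ahead of it and the grasp point (between the pads) lies 8 mm behind it; z points along the fingers, y is the direction in which the jaws open and shut (so a half turn about z gives the same grasp; the last joint's range is limited). The gripper opens to 85 mm and grips with 20 to 120 N. Pads are 22 mm wide; open, the fingers measure 114 mm over their backs; the gripper's body (76 mm by 85 mm) begins 54 mm behind the grasp point. The pads swing forward as they close: fully open they stand 13 mm farther back than shut.
Start: joints at [1.194, 0.048, 0.099, 1.622, 0, 1.443], TCP at [0.129, 0.509, 0.242] pointing down, gripper open.
Joint ranges: [-2.91, 2.91], [-0.99, 1.94], [-1.21, 1.42], [-2.12, 2.29], [-1.49, 1.47], [-3.14, 3.14]. Speed limits (rad/s): [2.79, 2.79, 3.14, 3.14, 3.14, 3.14].

### API

Orientations are given as a unit quaternion [x, y, z, w].
In Python, from rig import robot gives the robot as it stands. The module is installed in compiled form; this text tells all that it offers. Calls block until the motion is done:
- robot.move_pose(position, orientation): joint-space move of the TCP to a pose.
- robot.move_straight(position, rate=0.15, attitude=None, force_limit=None): straight line of the TCP; attitude=None keeps the orientation; rate is the mean speed in m/s. With force_limit (N) it stops when the force on the tool has changed by that much, and returns True; else False.
- robot.move_joints(angles): joint-space move.
- robot.release() and robot.clamp(f_grip=None): open the fingers fully, or close them until they stop; f_grip is the grip in N (None keeps the last).
- robot.sleep(seconds).
- robot.ik(position, orientation): joint angles nearest the present ones, or None.
- robot.state(): the state.
- robot.grab_frame(name): name is "scene" or "side" or "wrist"; returns a dict with "frame" (400x640x3 uint8, red, green, blue), "intrinsics" (3x3 intrinsics, pixels), "world_from_camera" (4x4, takes a point from camera to world coordinates); the wrist camera has in their place "T_tool_cam" (4x4, takes a point from camera to tool coordinates, whose origin is the TCP and whose axes are the flange's). Camera axes: x right, y down, z forward; pixel columns grow to the right and rows downward; lengths in m; the calibration is good to about 2 mm. A picture is of the moment at which its call begins: read the wrist's pose just before it. There is no depth.
A pose or a line that the arm cannot do raises robot.MotionError and nothing moves.
- robot.hand_in(): hands the job in, once; it reports no verdict.
The state is a dict: "time": time; "q": joint angles; "dq": joint speeds; "joint_torque": joint torques, N m; "position": TCP position; "tcp_rot": TCP orientation; "ft_force": force on the tool from outside, world axes, zero at the start; "torque": the same for the moment, N m; "finger_gap": finger opening in m.
Only numpy, scipy, OpenCV 4.12 (cv2) and the standard library are available. Lean on these libraries where they do the work, as an engineer would, in place of code of your own. Each camera call takes 0.05 s, during which the arm holds its last target.

### The job

Glue has just been put under the cork facing of the little walnut tamping stand: lay the stand flat in the bed of the white ratchet clamp, in the middle, square and close to the upright fence, with its cork end towards the clamp's black pad, and let go. Then pump the clamp's green trigger (the trigger alone, do not push the pad or its bar by hand) until the pad bears on the cork and the stand is snug against the fence, the pad's spring pressed in about halfway and never to its stop, which would crush the cork. The clamp presses only while its trigger is held, so finish with the trigger still held squeezed; leave everything else on the counter where it is.

Things in the scene. Friction and masses are not known exactly. Their poses are not given: they have to be found in the camera images.
- clamp: One-hand ratchet bar clamp screwed to the counter, trigger up, white and grey. Origin on the counter under the fence face, on its centre line; x runs along the clamp towards the fence, y across, z up. Grey base plate (the bed) x -228 to +22 mm, 74 mm wide, top at z = 20 mm. White housing x -203 to -127 mm, 44 mm wide, up to z = 130 mm. The bed between pad and fence is open above and at the sides.
- fence (a point): Middle of the white fence face that the stand is pressed against: x = 0, z = 50 mm in the clamp frame; the fence is 74 mm wide, 18 mm thick, up to z = 80 mm.
- handle (a point): Middle of the fixed black handle, upright behind the trigger: clamp frame x = -187, z = 168 mm; 18 mm thick (x), 28 mm wide (y), z = 128 to 208 mm.
- stand: The walnut tamping stand, a loose block 60 mm long (x), 46 mm wide (y), 50 mm high (46 mm at the cork), about 140 g (may vary), black rubber top, light-brown cork facing 6 mm thick on its whole -x end. Origin at the centre of its underside. It lies upright on the counter; seated in the clamp its x axis points the same way as the clamp's x.
- stand_center (a point): Centre of the stand, half-way up (25 mm above its underside); axes as the stand. Seated against the fence it lies at x = -30, y = 0, z = 45 mm in the clamp's frame.
- cork_face (a point): Centre of the outer face of the cork facing (stand frame: x = -30 mm, 23 mm up).
- pad_disc: The clamp's square black pressing pad, 40 x 40 mm, 8 mm thick, on a spring at the end of the toothed bar. Use pad_face for its place.
- pad_face (a point): Centre of the pad's pressing face, 48 mm above the counter; at the start 88 to 106 mm from the fence, 28 to 46 mm from the cork of a seated stand.
- rod_bar: The clamp's steel bar with saw teeth on top, 12 mm wide, running through the housing and out at the back by up to 67 mm. Only the trigger should move it.
- trigger_blade: The green trigger: blade 10 mm thick (clamp x), 22 mm wide (clamp y), rising from its pivot at x = -145, z = 118 mm (clamp frame) to about z = 203 mm. At rest it leans 0.18 rad towards the fence, squeezed as much towards the handle. Over trigger and handle: 68 mm at rest, 45 mm squeezed. It can be pushed back from its fence side, pulled, or squeezed with the handle.
- trigger_grip (a point): Grip point in the middle of the trigger blade, 65 mm above its pivot, 21 mm below its top end.
- trigger (a joint): Trigger angle, rad: 0 at rest (a spring returns it), 0.36 fully squeezed, which moves the grip point 23 mm towards the handle (clamp -x) and the bar up to 17 mm towards the fence (49 mm per rad), less up to 5 mm until a tooth is caught: usually 15 mm a squeeze. Spring and bar friction take 5 to 8 N at the grip point; the pad force adds 0.75 of itself.
- rod (a joint): Travel of the bar towards the fence, m, 0 to 0.085; starts anywhere from 0 to 0.018. On the return stroke of the trigger it stays where it is by friction (3 N); pressed harder than that it backs off while the trigger goes back.
- pad (a joint): How far the pad is pressed in on its spring, m: 0 free, 0.016 at its stop. The force is 2.4 N as it starts to move plus 0.8 N per mm. Pressed in, the pad covers the yellow stem behind it.
- jug: Bystander, leave alone: steel milk jug, 90 mm wide, 100 mm tall. Origin under its centre.
- cup_stack: Bystander, leave alone: stack of white paper cups, 81 mm wide, 145 mm tall. Origin under its centre.
- tamper: Bystander, leave alone: dark steel coffee tamper, 58 mm wide, 94 mm tall. Origin under its centre.
- glue: Bystander, leave alone: small white glue bottle with orange cap, 40 mm wide, 110 mm tall. Origin under its centre.
- espresso_cup: Bystander, leave alone: white espresso cup with handle, 64 mm wide, 55 mm tall. Origin under its centre.
- cork_spare: Bystander, leave alone: spare loose cork piece lying in a small wooden tray on the counter (not part of the job). Origin under its centre.
There are look-alikes about, which are no part of the job. Of the things like the stand, leave any that is red; of the rest the smaller one is meant.

How it is judged:
By the outcome, as a careful person would: the job done as asked, in the order asked, and still so for the second after the job is handed in, while the arm keeps its last pose, push and grip.
It also fails if it takes over 64 s, if anything falls off the work surface, if the arm or the gripper's body presses on something with over 40 N, if the wrist force passes 120 N, or if a joint passes its speed limit or range.

## Working session

There is one attempt and no reset: what is moved stays moved. The work goes in short steps, each a Python script; the robot and the scene stay as the last script left them, time stands still between calls to the robot, and variables do not carry over. Pictures are saved under pics/ and viewed, and the job is handed in when it is done.

```bash
mkdir -p pics
cat > h.py <<'E'
import numpy as np, cv2
from rig import robot
from scipy.spatial.transform import Rotation as R
def snap(n,fn):
    s=robot.state(); f=robot.grab_frame(n)
    im=f["frame"]; cv2.imwrite("pics/"+fn+".png",im[:,:,::-1])
    if "world_from_camera" in f: T=np.array(f["world_from_camera"])
    else:
        W=np.eye(4);W[:3,:3]=R.from_quat(s["tcp_rot"]).as_matrix() if np.size(s["tcp_rot"])==4 else s["tcp_rot"]
        W[:3,3]=s["position"]; T=W@np.array(f["T_tool_cam"])
    np.savez("pics/"+fn+".npz",K=f["intrinsics"],T=T,im=im); return im,np.array(f["intrinsics"]),T
def load(fn):
    d=np.load("pics/"+fn+".npz"); return d["im"],d["K"],d["T"]
def ray(fn,uv):
    im,K,T=load(fn); d=T[:3,:3]@np.linalg.solve(K,[uv[0],uv[1],1]); return T[:3,3],d
def onz(fn,uv,z):
    o,d=ray(fn,uv); return o+d*(z-o[2])/d[2]
def proj(fn,p):
    im,K,T=load(fn); c=T[:3,:3].T@(np.array(p)-T[:3,3]); u=K@c; return u[:2]/u[2]
def crop(fn,out,x0,y0,x1,y1,s):
    im=load(fn)[0][y0:y1,x0:x1,::-1]; cv2.imwrite("pics/"+out+".png",cv2.resize(im,None,fx=s,fy=s,interpolation=cv2.INTER_CUBIC))
E
python3 - <<'E'
from h import *
for n in("scene","side","wrist"):
    im,K,T=snap(n,n+"0"); print(n,K.round(1).tolist(),T.round(3).tolist())
print(robot.state())
E
```

```text
scene [[400.2, 0.0, 315.6], [0.0, 400.2, 200.3], [0.0, 0.0, 1.0]] [[0.114, 0.823, -0.557, 1.141], [0.993, -0.086, 0.077, -0.078], [0.016, -0.562, -0.827, 1.014], [0.0, 0.0, 0.0, 1.0]]
side [[374.3, 0.0, 317.4], [0.0, 374.3, 203.8], [0.0, 0.0, 1.0]] [[0.799, -0.472, 0.372, 0.082], [-0.601, -0.615, 0.51, -0.612], [-0.012, -0.631, -0.776, 1.055], [0.0, 0.0, 0.0, 1.0]]
wrist [[348.0, 0.0, 324.6], [0.0, 348.0, 204.3], [0.0, 0.0, 1.0]] [[0.245, 0.924, 0.295, 0.053], [0.969, -0.233, -0.077, 0.527], [-0.002, 0.305, -0.952, 0.373], [0.0, 0.0, 0.0, 1.0]]
{'time': 0.15, 'q': array([ 1.19419421e+00,  4.85727375e-02,  9.79539938e-02,  1.62198049e+00,
       -6.28182069e-06,  1.44301116e+00]), 'dq': array([-0.00015209, -0.003198  ,  0.00584087,  0.00046254,  0.0010488 ,
       -0.00237998]), 'joint_torque': array([ 1.46335828e-03, -3.39260566e+01,  3.20423591e+01,  1.53897662e-02,
       -1.43508455e-04,  9.84329802e-06]), 'position': array([0.12912571, 0.50841085, 0.24138826]), 'tcp_rot': array([ 1.24087749e-01,  9.92270839e-01, -8.73722786e-04, -2.21897290e-04]), 'ft_force': array([-0.13712508, -0.05105062, -1.0148438 ]), 'torque': array([-0.02238041,  0.01665066,  0.04395345]), 'finger_gap': 0.08502898863703429}
```

View pics/scene0.png

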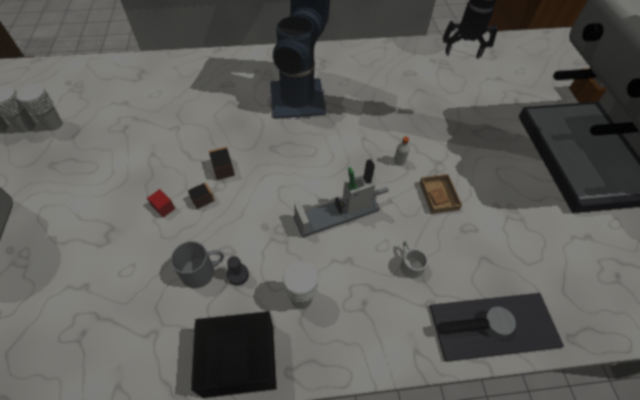

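View pics/side0.png

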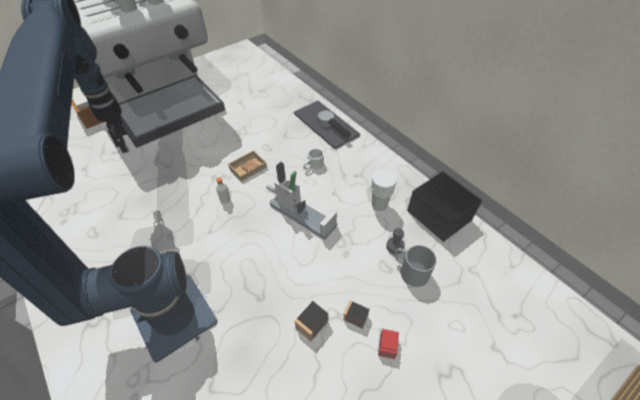

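View pics/wrist0.png

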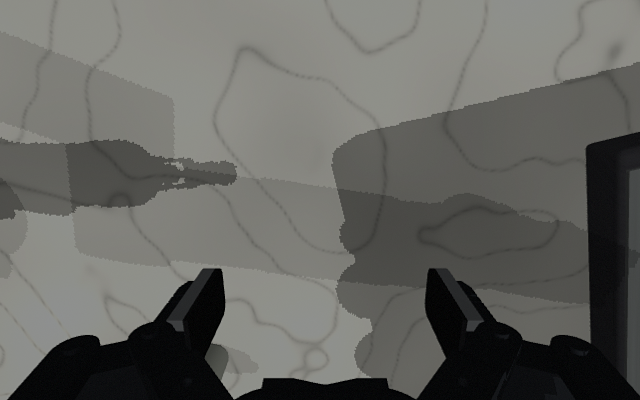

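Candidates for the stand in the scene view: the large walnut block (221,163), the small walnut block (201,195) and the red block (160,203). Red is excluded and the smaller of the rest is meant, so I choose (201,195), which is (357,314) in the side view. Next I check it in crops.

Run:
```python
from h import *
crop("side0","c1",280,285,420,375,5)
crop("scene0","c2",140,140,250,225,6)
crop("side0","c3",240,140,360,250,5)
crop("scene0","c4",280,130,420,245,5)
for n,f,p in(("small","side0",(357,314)),("small","scene0",(201,195)),("big","scene0",(221,163)),("big","side0",(312,320)),("red","scene0",(160,203)),("clampfence","scene0",(302,222)),("glue","scene0",(401,157))): print(n,onz(f,p,0.03).round(3))
```

```text
small [ 0.42  -0.329  0.03 ]
small [ 0.423 -0.324  0.03 ]
big [ 0.305 -0.267  0.03 ]
big [ 0.308 -0.266  0.03 ]
red [ 0.44  -0.442  0.03 ]
clampfence [ 0.548 -0.033  0.03 ]
glue [0.339 0.307 0.03 ]
```

View pics/c1.png

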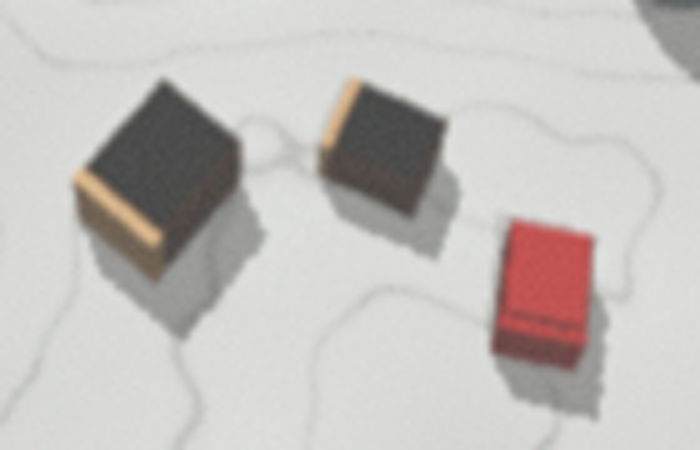

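View pics/c2.png

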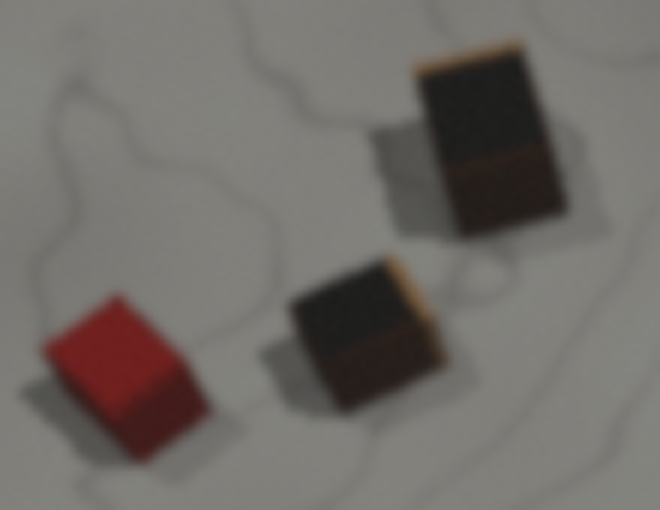

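View pics/c3.png

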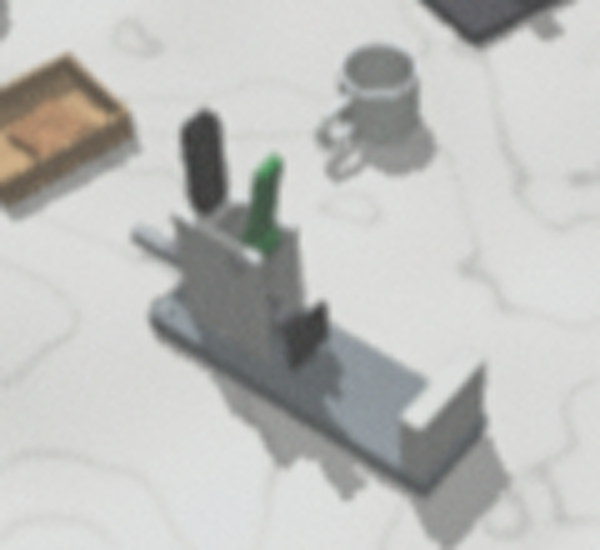

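View pics/c4.png

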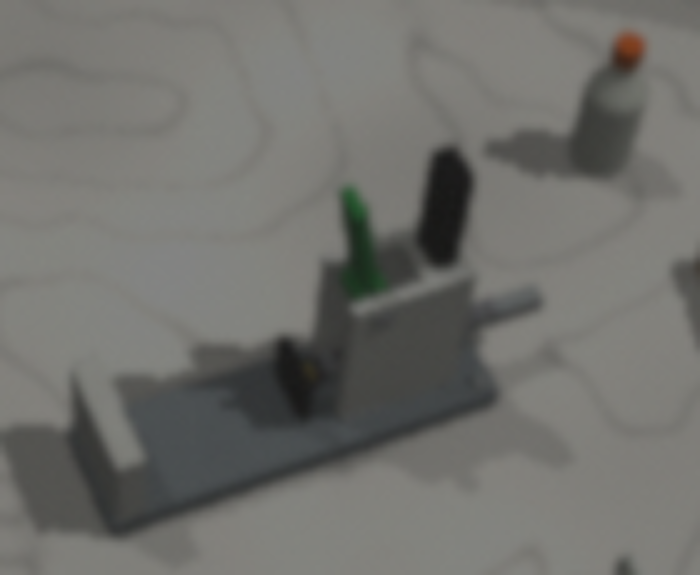

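The crops confirm it. The small walnut block at side (357,314) has black rubber on top and its cork end facing the clamp. The larger block has its cork facing another way, and the red one is excluded. Next come close wrist views of the clamp and then the stand.

```bash
cat >> h.py <<'E'
def down(yaw):  # tool x axis at world yaw, pointing down
    x=np.array([np.cos(yaw),np.sin(yaw),0]); z=np.array([0,0,-1.]); y=np.cross(z,x)
    return R.from_matrix(np.c_[x,y,z]).as_quat()
E
python3 - <<'E'
from h import *
a=onz("scene0",(304,236),0);b=onz("scene0",(379,209),0); d=a-b; print(a,b,np.linalg.norm(d)); yaw=np.arctan2(d[1],d[0]); print(yaw)
dv=np.array([np.cos(yaw),np.sin(yaw),0])
mid=(a+b)/2+np.array([-.037*-np.sin(yaw)*-1,-.037*np.cos(yaw)*-1,0])*0
p=(a+b)/2+0.037*np.array([np.sin(yaw),-np.cos(yaw),0])*1  # shift toward robot
print("mid",p)
t=p+0.03*dv; t[2]=.33
robot.move_pose(t,down(yaw)); snap("wrist","wc")
s=robot.state();print(s["time"],s["position"],s["q"])
# stand
a1=onz("scene0",(140+390/6,140+258/6),.048); a2=onz("scene0",(140+440/6,140+310/6),.048)
b1=onz("scene0",(140+292/6,140+303/6),.05)
print(a1,a2,b1)
sd=b1-a1; sy=np.arctan2(sd[1],sd[0]); print("stand yaw",sy)
t=np.array([.42,-.327,.22])+.03*np.array([np.cos(sy),np.sin(sy),0])
robot.move_pose(t,down(sy)); snap("wrist","ws")
s=robot.state();print(s["time"],s["position"],s["q"])
E
```

```text
[ 0.57797209 -0.03084483  0.        ] [0.50918824 0.20409542 0.        ] 0.24480224518558075
-1.285984180694376
mid [0.50807073 0.07622914 0.        ]
3.0083 [0.51640986 0.04786961 0.3299627 ] [-3.69838965e-02  7.41666201e-02  3.03646419e-01  1.80036004e+00
  1.03082191e-04 -1.89323206e+00]
[ 0.39344388 -0.30973701  0.048     ] [ 0.42808411 -0.28416895  0.048     ] [ 0.41784468 -0.35576642  0.05      ]
stand yaw -1.0833493430642305
4.625 [ 0.4348945  -0.35270723  0.2205917 ] [-8.01414674e-01  1.34343376e-01  1.48419097e-01  1.58397480e+00
  4.18118950e-04 -2.86125870e+00]
```

View pics/wc.png

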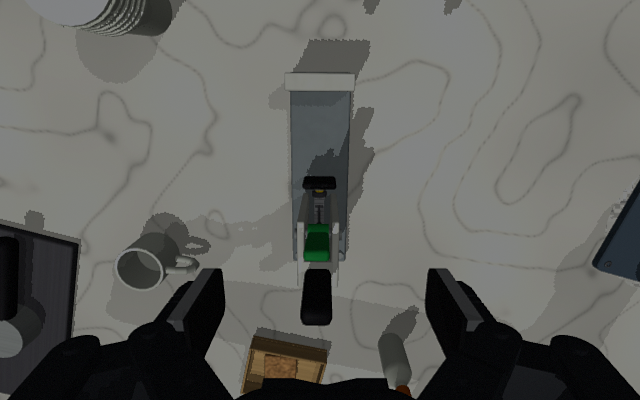

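View pics/ws.png

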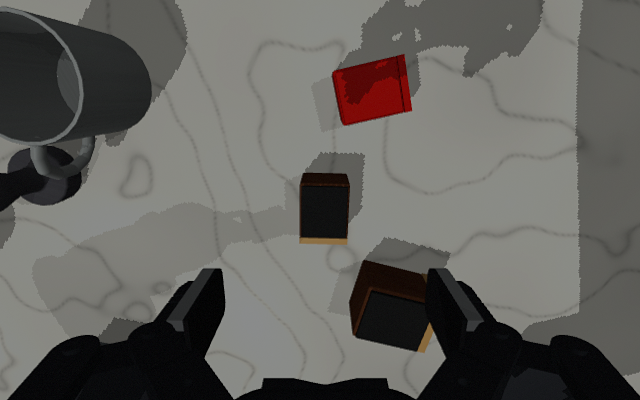

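The wrist views are clear. In `wc`, the fence top is at (320,80), the pad at (319,183), the trigger at (317,242) and the handle at (317,297). In `ws`, the stand's top is at about (325,211) with its cork at row 241, the big block is at lower right and the red one above. I zoom in for accurate corners.

Run:
```python
from h import *
crop("ws","z1",285,160,365,255,6)
crop("wc","z2",270,60,370,160,6)
crop("wc","z3",280,160,360,260,6)
```

```text
(no output)
```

View pics/z1.png

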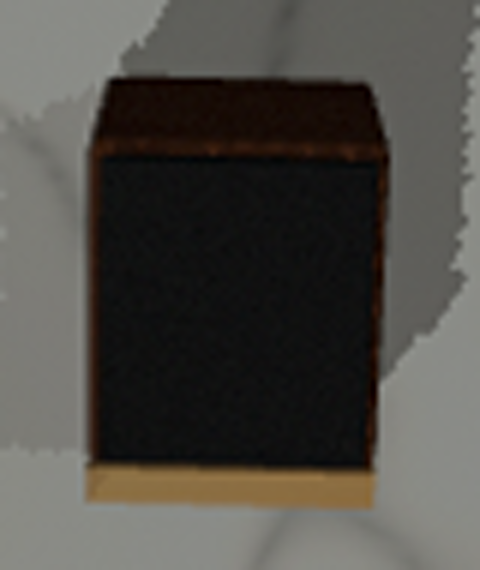

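View pics/z2.png

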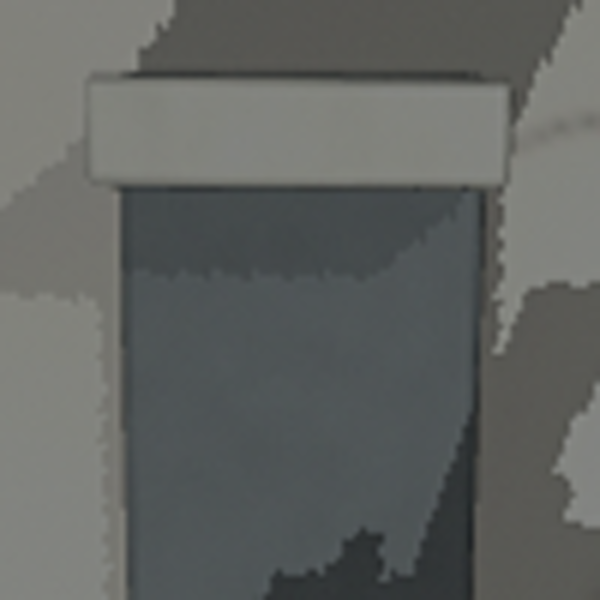

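View pics/z3.png

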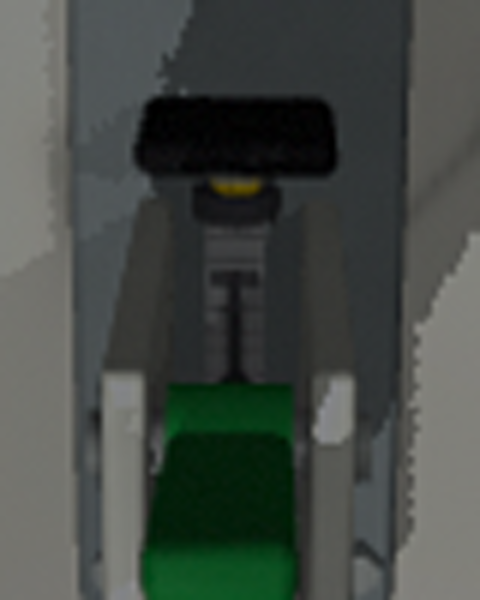

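```bash
cat > fit.py <<'E'
from h import *
from scipy.optimize import least_squares
def fit(fn,L,px,g):
    L=np.array(L);px=np.array(px,float)
    def w(p): c,s=np.cos(p[2]),np.sin(p[2]); return np.c_[p[0]+c*L[:,0]-s*L[:,1],p[1]+s*L[:,0]+c*L[:,1],L[:,2]]
    f=lambda p:np.concatenate([proj(fn,q)-u for q,u in zip(w(p),px)])
    r=least_squares(f,g,x_scale=[.01,.01,.1]); print(fn,r.x.round(4),"res",r.fun.reshape(-1,2).round(1).tolist()); return r.x
E
python3 - <<'E'
from fit import *
z=lambda a,x0,y0:[((u+.5)/6-.5+x0,(v+.5)/6-.5+y0) for u,v in a]
S=fit("ws",[(.03,.023,.05),(.03,-.023,.05),(-.024,.023,.05),(-.024,-.023,.05),(-.03,.023,.046),(-.03,-.023,.046)],
 z([(92,150),(388,153),(89,465),(375,470),(86,505),(374,509)],285,160),[.42,-.327,-1.08])
C=fit("wc",[(0,.037,.08),(0,-.037,.08),(.018,.037,.08),(.018,-.037,.08)],
 z([(88,182),(507,187),(88,80),(511,86)],270,60),[.55,-.033,-1.286])
np.savez("pose.npz",S=S,C=C)
c,s=np.cos(C[2]),np.sin(C[2])
def cl(w): d=np.array(w[:2])-C[:2]; return np.r_[c*d[0]+s*d[1],-s*d[0]+c*d[1],w[2]]
# checks
for u,v in z([(145,98),(335,98)],280,160): print("pad top face edge",cl(onz("wc",(u,v),.068)).round(4))
for u,v in z([(125,190),(482,190)],270,60): print("bed",cl(onz("wc",(u,v),.02)).round(4))
for u,v in z([(103,373),(355,373)],280,160): print("housing",cl(onz("wc",(u,v),.13)).round(4))
# other cameras check
def wp(P,l): c,s=np.cos(P[2]),np.sin(P[2]); return (P[0]+c*l[0]-s*l[1],P[1]+s*l[0]+c*l[1],l[2])
for f,(x0,y0) in(("scene0",(280,130)),("side0",(240,140))):
  for l in((0,.037,.08),(0,-.037,.08),(.018,-.037,.08),(-.228,-.037,.02),(-.228,.037,.02)): print(f,l,((proj(f,wp(C,l))-[x0,y0])*5).round(0))
E
```

```text
ws [ 0.4213 -0.3272 -1.1027] res [[-1.2, -1.4], [0.9, -0.8], [-0.6, 1.8], [0.6, 1.9], [0.2, -0.8], [0.2, -0.5]]
wc [ 0.5438 -0.0276 -1.2972] res [[-0.5, 0.7], [0.7, 0.9], [-0.9, -0.7], [0.7, -0.7]]
pad top face edge [-0.0935  0.0174  0.068 ]
pad top face edge [-0.093  -0.0193  0.068 ]
bed [-0.0004  0.0357  0.02  ]
bed [ 0.0005 -0.0361  0.02  ]
housing [-0.1268  0.0211  0.13  ]
housing [-0.1262 -0.0215  0.13  ]
scene0 (0, 0.037, 0.08) [143. 458.]
scene0 (0, -0.037, 0.08) [ 95. 354.]
scene0 (0.018, -0.037, 0.08) [ 65. 363.]
scene0 (-0.228, -0.037, 0.02) [444. 295.]
scene0 (-0.228, 0.037, 0.02) [499. 389.]
side0 (0, 0.037, 0.08) [465. 342.]
side0 (0, -0.037, 0.08) [398. 413.]
side0 (0.018, -0.037, 0.08) [420. 427.]
side0 (-0.228, -0.037, 0.02) [145. 309.]
side0 (-0.228, 0.037, 0.02) [213. 247.]
```

Run:
```python
from fit import *
P=np.load("pose.npz");S=P["S"];C=P["C"]
robot.move_pose([S[0],S[1],.12],down(S[2]))
robot.move_straight([S[0],S[1],.024],rate=.12)
robot.clamp(40); s=robot.state();print(s["time"],s["finger_gap"],s["position"],s["ft_force"])
robot.move_straight([S[0],S[1],.17],rate=.15)
cx=np.array([np.cos(C[2]),np.sin(C[2]),0])
t=np.r_[C[:2],0]-.034*cx
robot.move_pose(t+[0,0,.17],down(C[2]))
snap("wrist","wh"); snap("side","sh");s=robot.state();print(s["time"],s["finger_gap"],s["position"],s["ft_force"])
```

```text
6.525 0.04536834807464451 [ 0.42188146 -0.32777248  0.02492105] [0.12507419 0.08080698 3.46630453]
9.0667 0.04549505675524079 [0.5345325  0.00387101 0.16984972] [-0.24702933  0.69189387 -1.72054246]
```

View pics/wh.png

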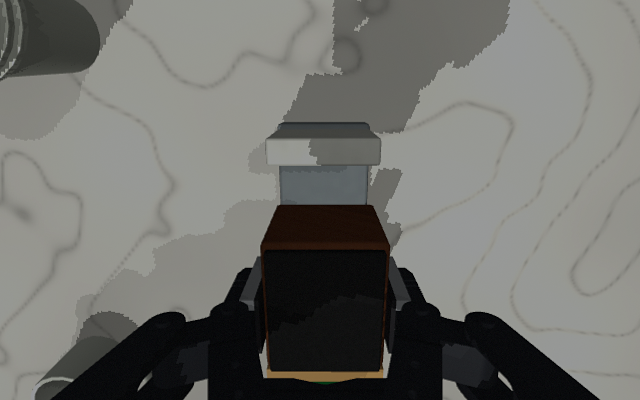

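View pics/sh.png

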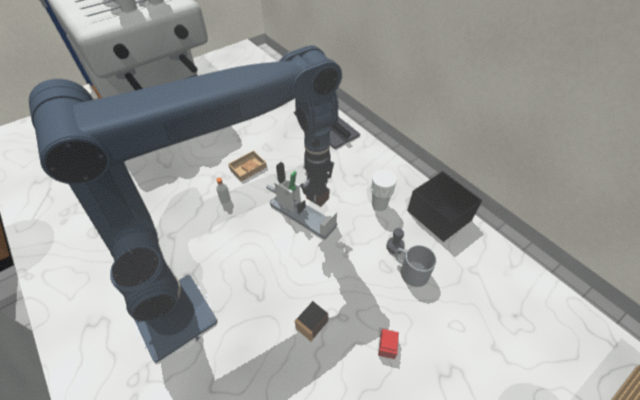

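The stand is held square between the pads with its cork end towards the black pad, and the fence is ahead at (323,150). I check the hold offset, then lower.

Run:
```python
from fit import *
C=np.load("pose.npz")["C"]; p=robot.state()["position"]
c,s=np.cos(C[2]),np.sin(C[2])
for u in((262,249),(389,249)):
    d=onz("wh",u,p[2]-.0249+.05)[:2]-p[:2]; print("far top edge rel tcp",c*d[0]+s*d[1],-s*d[0]+c*d[1])
for u in((266,163),(381,163)):
    d=onz("wh",u,.08)[:2]-C[:2]; print("?fence edge",c*d[0]+s*d[1],-s*d[0]+c*d[1])
for u in((266,139),(381,139)):
    d=onz("wh",u,.08)[:2]-C[:2]; print("?fence back",c*d[0]+s*d[1],-s*d[0]+c*d[1])
cx=np.array([c,s,0]); t=np.r_[C[:2],0]-.034*cx
robot.move_straight(t+[0,0,.052],rate=.12)
h=robot.move_straight(t+[0,0,.040],rate=.03,force_limit=4); s1=robot.state();print(h,s1["position"],s1["ft_force"])
```

```text
far top edge rel tcp 0.028508079523160867 0.02037899667476743
far top edge rel tcp 0.028502707809660018 -0.02210368970388156
?fence edge 0.002469649472047187 0.03666583060078532
?fence edge 0.0024771573116578703 -0.03729326775619164
?fence back 0.017756530512247362 0.035884510452198176
?fence back 0.017768049084670404 -0.036533934987368975
True [0.53583815 0.00501688 0.0448226 ] [0.73798436 0.03212829 3.19309139]
```

Run:
```python
from fit import *
C=np.load("pose.npz")["C"]; p=robot.state()["position"]
c,s=np.cos(C[2]),np.sin(C[2]); cx=np.array([c,s,0]);cy=np.array([-s,c,0])
t=np.r_[C[:2],0]-.034*cx
h=robot.move_straight(t+.010*cx+[0,0,.0452],rate=.03,force_limit=5); s1=robot.state();d=s1["position"]-np.r_[C[:2],0]
print(h,d@cx,d@cy,s1["position"][2],s1["ft_force"],s1["time"])
robot.release()
snap("wrist","wp0")
q=s1["position"];robot.move_straight([q[0],q[1],.20],rate=.15)
s1=robot.state();print(s1["time"],s1["ft_force"])
t2=np.r_[C[:2],0]-.05*cx
robot.move_pose(t2+[0,0,.30],down(C[2])); snap("wrist","wp1");print(robot.state()["time"])
```

```text
True -0.02873697076710148 0.00030076642937958267 0.04484295369105959 [-1.15802766  0.97175587  3.16355897] 10.8417
12.55 [ 0.03433432  0.52636936 -0.34629535]
13.0917
```

View pics/wp1.png

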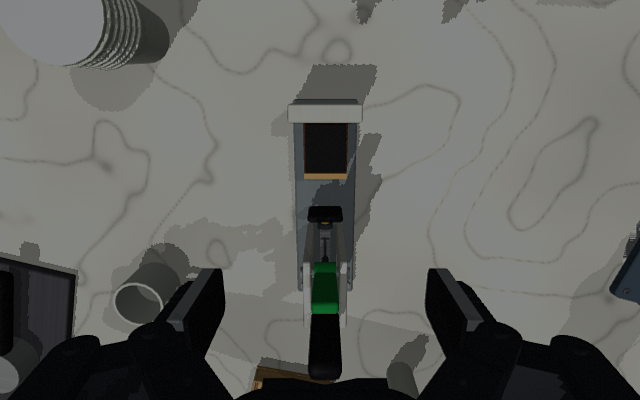

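The stand sits against the fence (stand top columns 304–348, bed 294–356, cork at row 176), and the pad is at row 214, leaving a gap of about 33 mm. Next I close the fingers and push the trigger from its fence side.

```bash
cat >> fit.py <<'E'
C=np.load("pose.npz")["C"]; c_,s_=np.cos(C[2]),np.sin(C[2]); cx=np.array([c_,s_,0]);cy=np.array([-s_,c_,0]);O=np.r_[C[:2],0]
ZT=.188
def at(x,z=ZT): return O+x*cx+[0,0,z]
def st():
    s=robot.state(); d=s["position"]-O; return round(s["time"],2),(d@cx).round(4),(d@cy).round(4),d[2].round(4),"F",(s["ft_force"]@cx).round(2),(s["ft_force"]@cy).round(2),s["ft_force"][2].round(2)
E
python3 - <<'E'
from fit import *
robot.clamp(30)
robot.move_pose(at(-.09,.25),down(C[2]))
robot.move_straight(at(-.09),rate=.15); print(st())
print(robot.move_straight(at(-.13),rate=.05,force_limit=3)); print(st())
snap("wrist","t0")
print(robot.move_straight(at(-.155),rate=.05,force_limit=14)); print(st())
snap("wrist","t1")
E
```

```text
(14.79, np.float64(-0.0893), np.float64(0.0006), np.float64(0.1893), 'F', np.float64(-0.62), np.float64(0.73), np.float64(0.63))
True
(15.38, np.float64(-0.1176), np.float64(0.0002), np.float64(0.1885), 'F', np.float64(2.04), np.float64(0.98), np.float64(1.68))
True
(16.02, np.float64(-0.1399), np.float64(0.0), np.float64(0.1884), 'F', np.float64(4.73), np.float64(-0.45), np.float64(2.48))
```

View pics/t1.png

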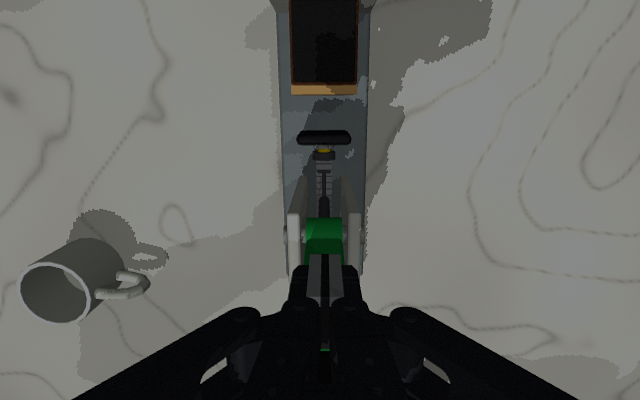

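View pics/t0.png

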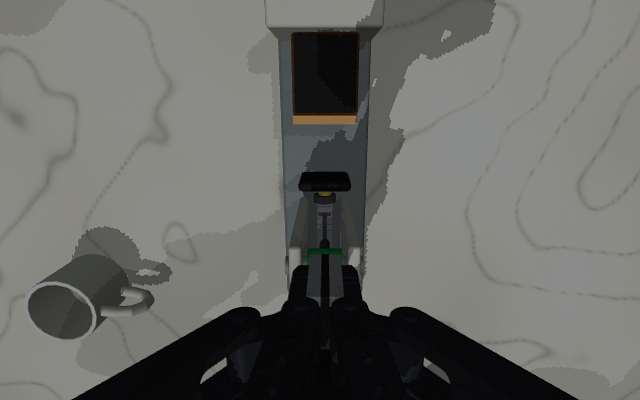

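```bash
cat >> fit.py <<'E'
def cl(fn,uv,z): d=onz(fn,uv,z)-O; return round(float(d@cx)*1e3,1),round(float(d@cy)*1e3,1)
E
python3 - <<'E'
from fit import *
for f,a in(("t0",(275,20,375,215)),("t1",(275,0,375,195))):
    crop(f,"z"+f,*a,4)
im=np.hstack([cv2.imread("pics/zt0.png"),cv2.imread("pics/zt1.png")]); im=im[:600] if im.shape[0]<=600 else cv2.resize(im,None,fx=.75,fy=.75)
cv2.imwrite("pics/zt.png",im); print(im.shape)
for f in("t0","t1"):
    g=load(f)[0][:,322:328].mean(axis=1).round(0); print(f,[ (i,int(g[i,0]),int(g[i,1])) for i in range(75,220) if abs(g[i,:2]-g[i-1,:2]).max()>8])
E
```

```text
(585, 600, 3)
t0 [(113, 43, 21), (115, 78, 58), (116, 146, 115), (124, 103, 92), (125, 72, 80), (140, 76, 82), (142, 54, 58), (171, 37, 40), (172, 2, 1), (191, 35, 37), (192, 72, 73), (193, 87, 78), (194, 103, 87), (196, 11, 12), (197, 22, 23), (204, 45, 45), (205, 66, 68), (206, 52, 53), (212, 47, 47), (213, 30, 29)]
t1 [(82, 28, 14), (83, 42, 22), (84, 52, 32), (85, 91, 69), (86, 127, 100), (88, 138, 109), (94, 97, 74), (95, 58, 60), (96, 75, 82), (98, 57, 62), (99, 48, 52), (130, 24, 26), (131, 2, 2), (144, 14, 16), (145, 44, 46), (146, 57, 60), (149, 90, 77), (150, 101, 85), (152, 52, 44), (153, 22, 22), (161, 58, 59), (163, 43, 44), (164, 54, 55), (165, 66, 66), (169, 53, 54), (170, 25, 25), (177, 38, 38), (197, 18, 18), (217, 8, 27), (218, 4, 42)]
```

View pics/zt.png

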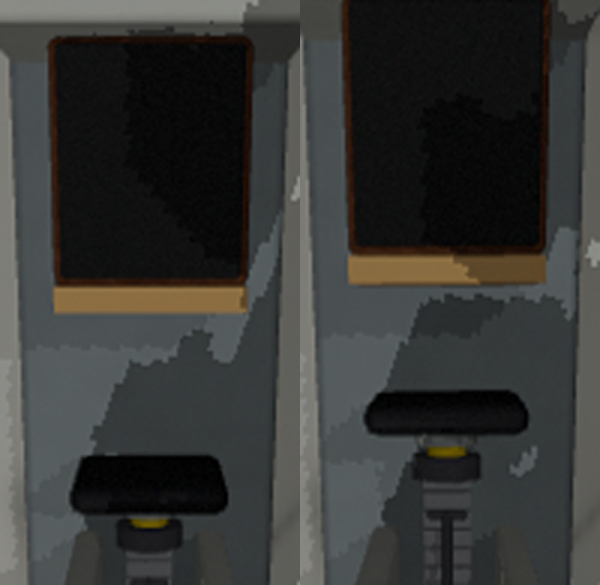

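Run:
```python
from fit import *
for f,ck,pf in(("t0",124,171.3),("t1",94.5,130.3)):
    print(f,"cork",cl(f,(325,ck),.066),"pad",cl(f,(325,pf),.068))
# return and second stroke
robot.move_straight(at(-.108),rate=.08);print(st()); snap("wrist","t2")
h=robot.move_straight(at(-.155),rate=.05,force_limit=14); print(h,st()); snap("wrist","t3")
crop("t2","zt2",275,20,375,215,4);crop("t3","zt3",275,0,375,195,4)
im=np.hstack([cv2.imread("pics/zt2.png"),cv2.imread("pics/zt3.png")]); cv2.imwrite("pics/ztb.png",cv2.resize(im,None,fx=.75,fy=.75))
for f in("t2","t3"):
    g=load(f)[0][:,322:328].mean(axis=1).round(0); print(f,[ (i,int(g[i,0]),int(g[i,1])) for i in range(75,200) if abs(g[i,:2]-g[i-1,:2]).max()>8])
```

```text
t0 cork (-59.7, -0.6) pad (-93.7, -0.6)
t1 cork (-60.1, -1.3) pad (-84.5, -1.2)
(16.62, np.float64(-0.1081), np.float64(-0.0004), np.float64(0.1874), 'F', np.float64(0.23), np.float64(-0.52), np.float64(-0.13))
True (17.4, np.float64(-0.1401), np.float64(0.0004), np.float64(0.1894), 'F', np.float64(4.15), np.float64(-0.03), np.float64(2.89))
t2 [(128, 30, 19), (129, 49, 24), (130, 73, 50), (131, 130, 102), (132, 143, 112), (139, 111, 89), (140, 37, 44), (168, 1, 1), (185, 6, 6), (186, 28, 30), (187, 66, 69), (189, 93, 80), (191, 86, 73), (192, 12, 13), (193, 26, 26)]
t3 [(84, 23, 11), (85, 43, 22), (87, 82, 61), (88, 134, 106), (90, 138, 109), (96, 97, 73), (97, 36, 30), (98, 42, 47), (113, 31, 34), (114, 1, 2), (125, 31, 32), (126, 75, 78), (127, 92, 95), (131, 94, 78), (134, 67, 58), (135, 38, 38), (142, 36, 36), (143, 60, 61), (145, 43, 44), (147, 66, 66), (152, 39, 40), (153, 60, 61), (158, 48, 48), (160, 66, 67), (165, 42, 42), (166, 66, 67), (171, 37, 38), (172, 26, 27), (191, 38, 38), (198, 17, 17)]
```

View pics/ztb.png

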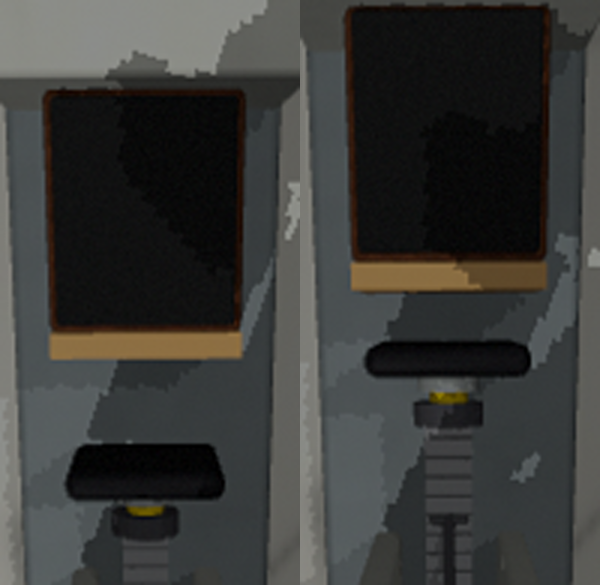

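Run:
```python
from fit import *
for f,ck,pf in(("t2",139.5,167.5),("t3",96.5,113.3)):
    print(f,"cork",cl(f,(325,ck),.066),"pad",cl(f,(325,pf),.068))
x=-.140
for x in(-.142,-.144,-.146,-.148):
    h=robot.move_straight(at(x),rate=.03,force_limit=14); robot.sleep(.1); print(h,st())
    if st()[5]>22: break
snap("wrist","t4")
g=load("t4")[0][:,322:328].mean(axis=1).round(0); print([ (i,int(g[i,0]),int(g[i,1])) for i in range(60,150) if abs(g[i,:2]-g[i-1,:2]).max()>8])
crop("t4","zt4",275,0,375,195,3)
```

```text
t2 cork (-60.0, -1.7) pad (-80.1, -1.7)
t3 cork (-60.1, -0.9) pad (-71.5, -0.8)
False (17.8, np.float64(-0.1408), np.float64(0.0004), np.float64(0.1893), 'F', np.float64(4.78), np.float64(-0.96), np.float64(3.36))
False (18.15, np.float64(-0.1411), np.float64(0.0004), np.float64(0.1894), 'F', np.float64(9.35), np.float64(-1.79), np.float64(3.34))
False (18.5, np.float64(-0.1413), np.float64(0.0004), np.float64(0.1894), 'F', np.float64(13.15), np.float64(-1.7), np.float64(3.09))
False (18.85, np.float64(-0.1415), np.float64(0.0004), np.float64(0.1895), 'F', np.float64(15.95), np.float64(-1.37), np.float64(3.25))
[(84, 14, 7), (85, 28, 14), (87, 56, 41), (88, 104, 81), (89, 119, 94), (93, 134, 106), (96, 113, 87), (97, 61, 44), (98, 39, 35), (99, 43, 47), (114, 9, 10), (125, 36, 37), (126, 82, 85), (131, 84, 70), (132, 96, 81), (134, 72, 62), (135, 32, 33), (143, 57, 58), (145, 47, 48), (147, 65, 66)]
```

View pics/zt4.png

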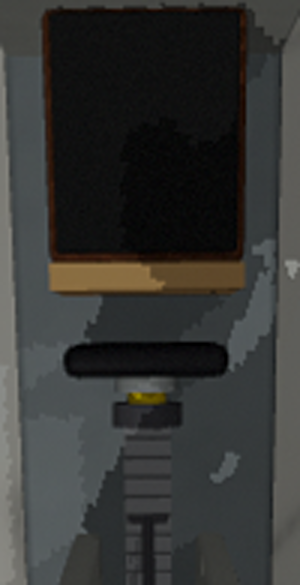

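Run:
```python
from fit import *
for f,pf,pb in(("t0",171.3,191.5),("t1",130.3,145),("t2",167.5,186.5),("t3",113.3,125.5),("t4",113.5,125.5)):
    print(f,"cam",((load(f)[2][:3,3]-O)@cx).round(4),"front bottom",cl(f,(325,pf),.028),"back top",cl(f,(325,pb),.068))
```

```text
t0 cam -0.0393 front bottom (-102.3, -0.7) back top (-109.2, -0.7)
t1 cam -0.0637 front bottom (-87.8, -1.3) back top (-95.0, -1.2)
t2 cam -0.0313 front bottom (-87.8, -1.8) back top (-94.4, -1.6)
t3 cam -0.0656 front bottom (-72.4, -0.9) back top (-80.0, -0.8)
t4 cam -0.0686 front bottom (-72.1, -1.3) back top (-80.0, -1.2)
```

Using the correct visible edge (the bottom edge of the pad's front face), the pad has gone from -102 to -87.7 to -72.2 mm, which is 15 mm a stroke, and the cork is at -60. Next is a partial stroke of about 11 mm, then a look.

```bash
cat >> fit.py <<'E'
def push(x,step=.001,lim=25):
    cmd=robot.state()["position"]-O; cmd=cmd@cx
    while True:
        a=st()
        if a[1]<=x or a[5]>lim: break
        d=min(step,max(.0004,a[1]-x)); cmd-=d
        robot.move_straight(at(cmd),rate=.04)
    return st(),cmd
E
python3 - <<'E'
from fit import *
robot.move_straight(at(-.108),rate=.08);print(st())
robot.move_straight(at(-.130),rate=.06);print(st())
print(push(-.1362)); snap("wrist","t5")
g=load("t5")[0][:,322:328].mean(axis=1).round(0); print([ (i,int(g[i,0]),int(g[i,1])) for i in range(60,200) if abs(g[i,:2]-g[i-1,:2]).max()>8])
crop("t5","zt5",275,0,375,195,3)
E
```

```text
(19.55, np.float64(-0.1086), np.float64(-0.0003), np.float64(0.1875), 'F', np.float64(-0.27), np.float64(-0.02), np.float64(0.04))
(20.07, np.float64(-0.1301), np.float64(0.0003), np.float64(0.1887), 'F', np.float64(3.33), np.float64(0.2), np.float64(2.89))
((22.07, np.float64(-0.1362), np.float64(0.0003), np.float64(0.1883), 'F', np.float64(6.78), np.float64(-0.55), np.float64(3.75)), np.float64(-0.1375675188282899))
[(89, 21, 10), (90, 50, 26), (92, 75, 53), (93, 134, 106), (102, 32, 30), (103, 1, 1), (114, 48, 50), (115, 91, 94), (120, 88, 73), (123, 90, 77), (124, 34, 36), (125, 44, 45), (132, 68, 69), (133, 84, 86), (136, 83, 84), (141, 66, 66), (142, 52, 52), (143, 69, 69), (148, 38, 38), (149, 55, 55), (150, 66, 66), (154, 53, 54), (155, 42, 43), (156, 66, 67), (161, 44, 44), (162, 54, 54), (163, 66, 67), (167, 54, 55), (169, 66, 67), (174, 42, 43), (175, 66, 67), (180, 36, 37), (181, 28, 28)]
```

View pics/zt5.png

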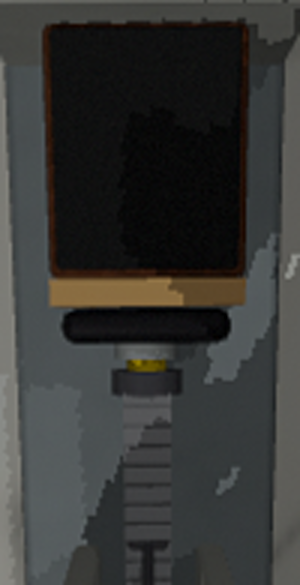

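Run:
```python
from fit import *
print("t5 cork",cl("t5",(325,101.7),.066),"pad front top",cl("t5",(325,102.2),.068),"pad back",cl("t5",(325,113.8),.068),"t4 back",cl("t4",(325,125.3),.068), "collar front t5",cl("t5",(325,123.7),.058),cl("t4",(325,134.6),.058))
robot.move_straight(at(-.108),rate=.08)
robot.move_straight(at(-.122),rate=.06);print(st())
for x in(-.125,-.1275,-.130):
    print(push(x)); 
snap("wrist","t6")
g=load("t6")[0][:,322:328].mean(axis=1).round(0); print([ (i,int(g[i,0]),int(g[i,1])) for i in range(60,200) if abs(g[i,:2]-g[i-1,:2]).max()>8])
crop("t6","zt6",275,0,375,195,3)
```

```text
t5 cork (-59.9, -1.2) pad front top (-60.2, -1.2) pad back (-68.1, -1.1) t4 back (-79.9, -1.2) collar front t5 (-75.5, -1.1) (-87.1, -1.1)
(23.02, np.float64(-0.122), np.float64(0.0), np.float64(0.1885), 'F', np.float64(3.64), np.float64(-0.05), np.float64(2.43))
((24.52, np.float64(-0.1252), np.float64(0.0), np.float64(0.1888), 'F', np.float64(8.01), np.float64(-1.81), np.float64(3.55)), np.float64(-0.12694312484056705))
((25.77, np.float64(-0.1277), np.float64(0.0), np.float64(0.1891), 'F', np.float64(7.98), np.float64(-2.16), np.float64(3.64)), np.float64(-0.12963121860186846))
((27.27, np.float64(-0.1302), np.float64(0.0), np.float64(0.1892), 'F', np.float64(8.84), np.float64(-1.42), np.float64(5.16)), np.float64(-0.13255397822682055))
[(99, 43, 23), (101, 66, 45), (102, 120, 94), (103, 140, 111), (111, 0, 0), (121, 20, 21), (122, 60, 62), (123, 91, 94), (125, 56, 57), (126, 44, 43), (133, 64, 64), (134, 85, 86), (136, 72, 74), (137, 82, 84), (144, 86, 87), (149, 62, 63), (151, 66, 66), (155, 53, 54), (156, 42, 43), (157, 66, 67), (162, 44, 44), (163, 54, 55), (164, 66, 67), (168, 54, 55), (170, 66, 67), (175, 41, 42), (176, 66, 68), (181, 45, 46), (182, 60, 61), (187, 50, 50), (189, 66, 67), (193, 50, 51), (194, 28, 27)]
```

View pics/zt6.png

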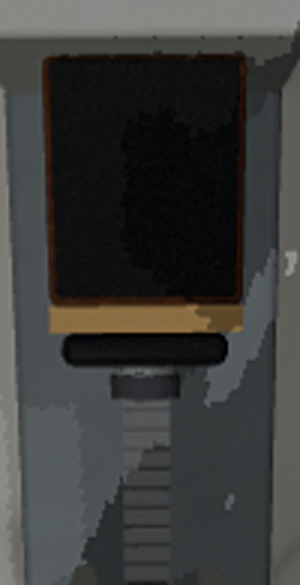

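Run:
```python
from fit import *
for f,ck,pb,co,te in (("t4",0,125.3,134.6,None),("t5",101.7,113.8,123.7,148),("t6",110.5,121.8,125.3,155.5)):
    print(f,"cork",cl(f,(325,ck),.066),"back",cl(f,(325,pb),.068),"collar",[cl(f,(325,co),z)[0] for z in(.048,.055,.060)], "camx",((load(f)[2][:3,3]-O)@cx).round(4))
```

```text
t4 cork (1.1, -1.8) back (-79.9, -1.2) collar [-87.8, -87.3, -87.0] camx -0.0686
t5 cork (-59.9, -1.2) back (-68.1, -1.1) collar [-76.0, -75.6, -75.4] camx -0.0615
t6 cork (-59.6, -1.5) back (-67.4, -1.4) collar [-70.9, -70.5, -70.2] camx -0.0559
```

The bar has advanced 5.1 mm since contact and the pad about 0.7 mm, so the spring is in about 4.5 mm. I continue in small steps.

Run:
```python
from fit import *
print(push(-.1338,step=.0008)); robot.sleep(.3); print(st())
snap("wrist","t7");snap("side","sd7")
g=load("t7")[0][:,322:328].mean(axis=1).round(0); print([ (i,int(g[i,0]),int(g[i,1])) for i in range(80,200) if abs(g[i,:2]-g[i-1,:2]).max()>6])
crop("t7","zt7",275,0,375,195,3)
```

```text
((29.82, np.float64(-0.1338), np.float64(0.0001), np.float64(0.1893), 'F', np.float64(11.39), np.float64(-1.98), np.float64(4.17)), np.float64(-0.13780932689606107))
(30.12, np.float64(-0.1338), np.float64(0.0001), np.float64(0.1893), 'F', np.float64(11.22), np.float64(-2.93), np.float64(4.65))
[(94, 28, 16), (95, 51, 26), (97, 86, 64), (98, 142, 113), (106, 66, 50), (107, 1, 1), (108, 10, 9), (116, 7, 6), (117, 23, 23), (118, 51, 52), (119, 41, 40), (126, 68, 69), (127, 86, 88), (128, 80, 80), (129, 72, 72), (130, 81, 82), (135, 76, 77), (137, 86, 87), (142, 72, 73), (144, 74, 76), (145, 68, 69), (149, 40, 40), (150, 60, 61), (155, 48, 49), (157, 66, 66), (162, 40, 40), (163, 61, 62), (168, 46, 47), (170, 66, 66), (174, 54, 55), (175, 47, 48), (176, 66, 67), (181, 42, 42), (182, 66, 66), (187, 33, 33), (190, 40, 40)]
```

View pics/zt7.png

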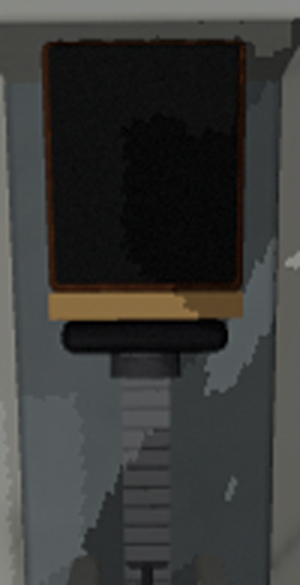

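Run:
```python
from fit import *
for f,pb,cb in (("t4",125.3,142.6),("t5",113.8,132),("t6",121.8,133.2),("t7",117.3,126.0)):
    a=cl(f,(325,pb),.068)[0];b=cl(f,(325,cb),.058)[0]; print(f,a,b,round(a-b,1))
```

```text
t4 -79.9 -93.1 13.2
t5 -68.1 -81.5 13.4
t6 -67.4 -76.1 8.7
t7 -67.3 -73.9 6.6
```

Run:
```python
from fit import *
print(push(-.1355,step=.0008)); robot.sleep(.5); print(st())
snap("wrist","t8");snap("side","sd8");snap("scene","sc8")
g=load("t8")[0][:,322:328].mean(axis=1).round(0); print([ (i,int(g[i,0]),int(g[i,1])) for i in range(80,140) if abs(g[i,:2]-g[i-1,:2]).max()>6])
crop("t8","zt8",275,0,375,195,3)
```

```text
((32.22, np.float64(-0.1355), np.float64(0.0001), np.float64(0.1893), 'F', np.float64(12.3), np.float64(-1.65), np.float64(4.71)), np.float64(-0.13978372536358377))
(32.72, np.float64(-0.1355), np.float64(0.0001), np.float64(0.1893), 'F', np.float64(12.8), np.float64(-2.22), np.float64(4.21))
[(91, 17, 10), (92, 43, 22), (94, 61, 40), (95, 109, 85), (96, 140, 112), (103, 132, 103), (104, 28, 21), (105, 4, 5), (106, 11, 10), (115, 21, 20), (116, 40, 40), (122, 58, 58), (123, 78, 80), (125, 74, 74), (127, 86, 86), (132, 71, 72), (133, 78, 79), (134, 85, 87), (139, 72, 73)]
```

View pics/zt8.png

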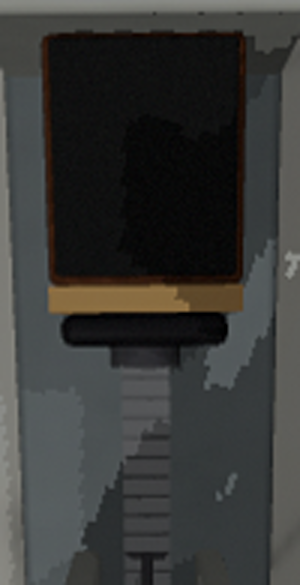

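View pics/sd8.png

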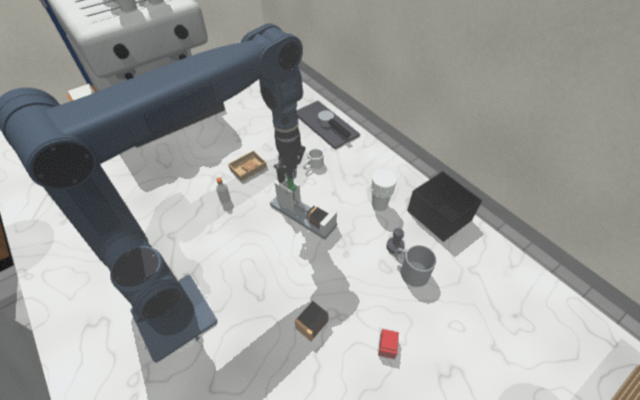

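Run:
```python
from fit import *
f="t8"
a=cl(f,(325,115),.068)[0];b=cl(f,(325,122.3),.058)[0]; print(a,b,13.3-(a-b),"cork",cl(f,(325,103.6),.066),st())
robot.hand_in()
```

```text
-67.3 -72.8 7.800000000000001 cork (-59.5, -1.6) (32.87, np.float64(-0.1354), np.float64(0.0001), np.float64(0.1893), 'F', np.float64(12.84), np.float64(-2.14), np.float64(3.68))
the job is handed in; nothing more can be done
```

The stand is clamped and the job is handed in at 32.9 s of the 64 s allowed, with the trigger still held squeezed.

- **Placing:** I picked the smaller walnut stand and laid it flat in the bed with its cork end towards the pad. I slid it lightly against the fence until I felt contact, then let go.
- **Clamping:** I pushed only the green trigger from its fence side with closed fingers. It took two full strokes, one partial stroke and a last held squeeze.

**Last checks:**
- The pad bears on the cork, and the cork face is at about x = -59.5 mm, where a seated stand's should be (-60 mm).
- The stand is square and within about 1.5 mm of the centre line.
- The pad's spring is pressed in about 7.8 mm of 16 mm, measured to about ±1 mm.
- The push on the trigger is steady at about 12.8 N.
- The side view shows the bystanders and look-alikes where they were.

**What disagreed:** My first pad readings (-94 mm, about 9 mm a stroke) used the wrong visible edge of the pad. Corrected, the pad started at -102 mm and moved about 15 mm a stroke. I fixed this before the last two strokes.

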